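# Shut the draught shield and tare the balance

### The arm

A 6-joint arm with a two-finger parallel gripper is mounted at the origin on a cart in front of the work surface, level with it; the furniture and walls round the work are solid. World frame = base frame: x ahead of the robot, y to its left, z up, the work surface at z = 0. Lengths are in m, angles in rad, forces in N, time in s.
With the tool pointing down it reaches from about 0.325 to 0.85 m from the base axis. Payload 15.5 kg.
Tool frame: the origin (TCP) lies between the finger pads; the fingertips stand 8 mm ahead of it and the grasp point (between the pads) lies 11 mm behind it (env.tip_extent is the distance from the TCP to the fingertips, in m); z points along the fingers, y is the line along which they close (so a half turn about z gives the same grasp; the last joint's range is limited). The gripper opens to 91 mm and grips with 3 to 60 N. Pads are 32 mm wide; open, the fingers measure 118 mm over their backs; the gripper's body (76 mm by 178 mm) begins 60 mm behind the grasp point.
Start: joints at [-1.252, 0.494, 1.345, -0, 1.302, -0.096], TCP at [0.251, -0.572, 0.222] pointing down, gripper open.
Joint ranges: [-2.91, 2.91], [-0.82, 2.16], [0.22, 2.67], [-1.22, 4.37], [0.12, 2.79], [-3.08, 3.08]. Speed limits (rad/s): [1.89, 1.89, 2.57, 3.01, 3.01, 3.01].

### API

Orientations are given as a unit quaternion [w, x, y, z].
In Python, from rig import env gives the robot as it stands.
- The arm moves only by the tool play_rows, never from a script. Its argument "increments" is a list that holds one entry, the list of rows, each a list of 7 numbers: the closure, from 0 (fully open) to 1 (shut), then the shift along the tool's x, y, z in mm, then the turn, a rotation vector about the tool's x, y, z in degrees. In form: [[[hand, x, y, z, wx, wy, wz], ...]]. A call has 1 to 12 rows; each row is the pose to reach, as a shift and turn from the pose commanded when the call began, along the tool's axes at that moment; what a row does not reach only later rows make up. A row lasts 1/12 s, in which the tool goes at most 41.7 mm and 7.16 degrees, less where a joint would pass 70% of its speed; a pose out of reach is approached as far as the arm can. A call with a gripper value outside its range is refused whole. The fingers move at their own pace and stop on an object; "force" is the grip in N (left out, the last holds). Time passes only in rows, so rows that repeat a pose let the fingers close. It gives the time, the measured TCP pose, the force, the opening and the grip force at its end, in the units of the state.
- env.get_obs(): the state, without advancing time (a new reading comes with each control period).
- env.capture(name): name is "side" or "top"; returns a dict with "frame" (384x512x3 uint8, red, green, blue), "fx", "fy", "cx", "cy" (pixels), "distortion" ([k1, k2, p1, p2, k3] as OpenCV has them; the pictures are not rectified), "R" (3x3) and "t" (3): a world point X has camera coordinates R X + t. Camera axes: x right, y down, z forward; pixel columns grow to the right and rows downward; lengths in m; the calibration is good to about 2 mm. A picture is of the moment at which its call begins. There is no depth.
- env.sign_off(): hands the job in; it is judged then, once.
The state is a dict: "t": time; "qpos": joint angles; "joint_velocities": joint speeds; "joint_efforts": joint torques, N m; "tcp_pos": TCP position; "tool_rot": TCP orientation; "ft_force": force on the tool from outside, world axes, zero at the start; "wrist_torque": the same for the moment, N m; "opening": finger opening in m; "gripper_force": force on a finger pad.
Only numpy, scipy, OpenCV 4.12 (cv2) and the standard library are available. Lean on these libraries where they do the work, as an engineer would, in place of code of your own. Each camera call takes 0.05 s, during which the arm holds its last target. There are 200 camera calls.

### The job

The empty tin on the balance's pan has to be tared. With your fingertips, first draw the clear sliding top of the draught shield fully shut by its dark grip, without force, so that no draught disturbs the pan, and only then press the blue tare key lightly down and let it come up again. Do not press the other keys, and leave the tin and everything else on the bench where it is.

Things in the scene. Friction and masses are not known exactly. Their poses are not given: they have to be found in the camera images.
- balance: white balance, 200 mm wide (y), 215 deep (x), deck 50 mm high, fixed to the bench. Origin: centre of its footprint on the bench; x axis from its key side to its back, y to its left, z up. In its frame (mm): sloping key panel x -107 to -22, 38 high at the front, 50 at the back; clear draught shield with upright panes x -18 to 102, y -62 to 62, rim 100 high, side rails to 108
- pan_mid (a point): centre of the top of the balance's round steel weighing pan, radius 42 mm, inside the draught shield, 56 mm above the bench
- shield_top (a joint): clear sliding top of the draught shield, a 120 x 117 x 4 mm plate in the two rails, upper face 104 mm above the bench: 0 = fully shut against its stop, grows to 0.070 m as it slides back along the balance's +x (away from the keys); about 1 N moves it and it stays where it is left
- top_grip (a point): middle of the upright rear face (looking along the balance's +x) of the dark finger grip near the sliding top's front edge, 112 mm above the bench. The grip is 80 mm wide (y), 25 deep, rises 16 above the plate; its front is a ramp. This point is 8 mm above the plate, which goes on 93 mm behind it: fingertips can come down over the plate behind the grip. Axes as the balance's
- key_power (a joint): red power key, first from the left (seen from the front): 0 = up, 0.004 m = pressed fully down, along the panel's inward normal; it springs back, taking about 1 N at first and 4 N fully down
- key_power_top (a point): middle of the top face of the red power key, 26 mm (y) x 18 mm (x), standing 8 mm proud of the panel, 46 mm from the middle of the next key; z axis: outward normal of the panel, which leans 8 degrees from vertical towards the front
- key_unit (a joint): white unit key, second from the left (seen from the front): 0 = up, 0.004 m = pressed fully down, along the panel's inward normal; it springs back, taking about 1 N at first and 4 N fully down
- key_unit_top (a point): middle of the top face of the white unit key, 26 mm (y) x 18 mm (x), standing 8 mm proud of the panel, 46 mm from the middle of the next key; z axis: outward normal of the panel, which leans 8 degrees from vertical towards the front
- key_tare (a joint): blue tare key, third from the left, with a short white bar on it (seen from the front): 0 = up, 0.004 m = pressed fully down, along the panel's inward normal; it springs back, taking about 1 N at first and 4 N fully down
- key_tare_top (a point): middle of the top face of the blue tare key, 26 mm (y) x 18 mm (x), standing 8 mm proud of the panel, 46 mm from the middle of the next key; z axis: outward normal of the panel, which leans 8 degrees from vertical towards the front
- key_print (a joint): white print key, at the right end (seen from the front): 0 = up, 0.004 m = pressed fully down, along the panel's inward normal; it springs back, taking about 1 N at first and 4 N fully down
- key_print_top (a point): middle of the top face of the white print key, 26 mm (y) x 18 mm (x), standing 8 mm proud of the panel, 46 mm from the middle of the next key; z axis: outward normal of the panel, which leans 8 degrees from vertical towards the front
- open_tin_mid (a point): centre (half-way up) of the open, empty aluminium tin that stands loose on the balance's pan inside the draught shield: 53 mm across, 36 mm high
- moist_tin_0_mid (a point): centre of the lidded aluminium tin, 55 mm across, 39 mm high, beside the balance; to be left alone
- moist_tin_2_mid (a point): centre of the lidded aluminium tin, 64 mm across, 43 mm high, beside the balance; to be left alone
- weight_3_mid (a point): centre of the brass slotted weight, 52 mm across, 15 mm high, beside the balance; to be left alone
- spatula_mid (a point): centre of the trimming spatula with wooden handle, 235 x 24 x 14 mm, in the flat grey tray right of the balance; to be left alone
- notebook_mid (a point): centre of the green notebook, 205 x 145 x 14 mm, at the front of the bench, right of the balance; to be left alone
- brush_mid (a point): centre of the flat brush with wooden handle, 158 x 44 x 12 mm, in the flat grey tray right of the balance; to be left alone

How it is judged:
On the way, in this order (a step that is already met when the one before it is completed fails the run):
1. the sliding top is fully shut (within 4 mm of its stop) (value of joint shield_top below 0.004 m), for 0.2 s.
2. the blue tare key is pressed down (more than 2.5 of its 4 mm) (value of joint key_tare above 0.0025 m), for 0.1 s.
At the end, for the whole second after the job is handed in: The sliding top is shut within 4 mm of its stop, all four keys are up again within 1 mm, the tin stands upright on the pan within 5 mm of where it stood, and the six things round the balance lie within 10 mm of where they were (value of joint shield_top below 0.004 m and value of joint each of key_power, key_unit, key_tare, key_print below 0.001 m and distance of open_tin_mid from where it was at the start of the episode below 0.005 m and angle between open_tin_mid's own z axis and vertical below 0.1 rad and distance of each of moist_tin_0_mid, moist_tin_2_mid, weight_3_mid, spatula_mid, notebook_mid, brush_mid from where it was at the start of the episode below 0.01 m); the robot touches nothing.
It fails at once if the tare key is pressed (over 1.5 mm) while the sliding top is more than 6 mm open (value of joint key_tare above 0.0015 m and value of joint shield_top above 0.006 m).
It fails at once if another key is pressed (over 1.5 mm) (value of joint any of key_power, key_unit, key_print above 0.0015 m).
It fails at once if the tare key is pushed with more than 20 N, or any part of the balance with more than 35 N (contact force between the fingers and key_tare above 20 N or contact force between any of the fingers, the arm and balance above 35 N).
It fails at once if the tin on the pan is touched by the robot, shifted by over 5 mm, lifted or tipped (contact force between the fingers and open_tin above 0.5 N or distance of open_tin_mid from where it was at the start of the episode above 0.005 m or angle between open_tin_mid's own z axis and vertical above 0.15 rad).
It fails at once if a bystander is moved or lifted by more than 10 mm (distance of any of moist_tin_0_mid, moist_tin_2_mid, weight_3_mid, spatula_mid, notebook_mid, brush_mid from where it was at the start of the episode above 0.01 m).
It also fails if it takes over 48 s, if anything falls off the work surface, if the arm or the gripper's body presses on something with over 40 N, if the wrist force passes 120 N, or if a joint passes its speed limit or range.

## Working session

There is one attempt and no reset: what is moved stays moved. The work goes in short steps, Python scripts to look and compute and a tool call to move; the robot and the scene stay as the last step left them, time stands still between calls to the robot, and variables do not carry over. Pictures are saved under pics/ and viewed, at most 10 in all, crops included, and the job is handed in when it is done.

Besides the shell and the picture viewer there is one more tool, called after "Request:" as a command line: name --argument value ..., lists and objects as JSON in quotes. play_rows: Moves the arm, as the interface text tells. Its arguments: {"type":"object","properties":{"increments":{"type":"array"},"force":{"type":"number"}},"required":["increments"]}

```bash
mkdir -p pics; python3 - <<'E'
from rig import env
import cv2,pickle
for n in("side","top"):
    c=env.capture(n); pickle.dump(c,open(n+".pkl","wb")); cv2.imwrite(f"pics/{n}0.png",c["frame"][:,:,::-1])
    print(n,c["fx"],c["distortion"],c["R"],c["t"])
o=env.get_obs();print(o["t"],o["tcp_pos"],o["tool_rot"],o["ft_force"],env.tip_extent)
E
```

```text
side 366.5056213898287 [-0.10660496  0.          0.          0.          0.        ] [[-0.28375737 -0.95885516  0.00886185]
 [-0.7259119   0.20876493 -0.65533893]
 [ 0.62652507 -0.19239017 -0.75528296]] [0.2226915  0.50506918 0.58184934]
top 429.19583895498823 [-0.00070915  0.          0.          0.          0.        ] [[-0.01362197 -0.99988287 -0.00697701]
 [-0.99279394  0.01435555 -0.11897102]
 [ 0.11905725  0.00530612 -0.99287321]] [0.06150963 0.63633744 0.9824402 ]
0.1 [ 0.25120518 -0.57194506  0.22139058] [-5.41072542e-04  9.78669735e-01  2.05439172e-01 -6.48144612e-05] [ 0.5087481  -1.12886247  0.17677888] 0.008
```

View pics/side0.png

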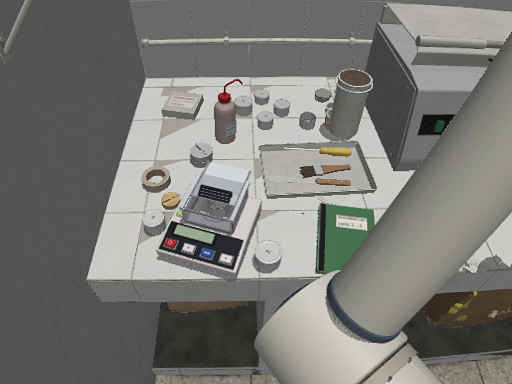

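View pics/top0.png

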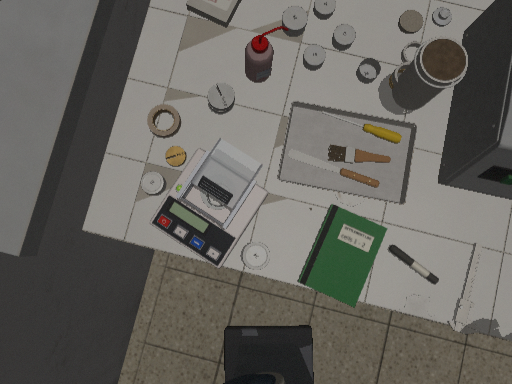

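Both views show the balance at left front: in the top view the keys run from red (165,221) via blue (197,243) to white (213,254), and the dark grip is near (215,190). I'll zoom in on both views.

```bash
cat > h.py <<'E'
import numpy as np,cv2,pickle
def K(c): return np.array([[c["fx"],0,c["cx"]],[0,c["fy"],c["cy"]],[0,0,1.]])
def ray(c,p):
    u=cv2.undistortPoints(np.array([[p]],float),K(c),np.array(c["distortion"]))[0,0]
    R=np.array(c["R"]); return -R.T@np.array(c["t"]), R.T@np.array([*u,1])
def plane(c,p,z):
    o,d=ray(c,p); return o+d*(z-o[2])/d[2]
def tri(c1,p1,c2,p2):
    o1,d1=ray(c1,p1);o2,d2=ray(c2,p2)
    s=np.linalg.lstsq(np.c_[d1,-d2],o2-o1,rcond=None)[0]
    a,b=o1+s[0]*d1,o2+s[1]*d2; return (a+b)/2,np.linalg.norm(a-b)
def cen(f,lo,hi,box):
    h=cv2.cvtColor(f,cv2.COLOR_RGB2HSV); m=cv2.inRange(h,lo,hi); k=np.zeros_like(m); x0,y0,x1,y1=box; k[y0:y1,x0:x1]=m[y0:y1,x0:x1]
    n,_,st,ce=cv2.connectedComponentsWithStats(k); i=1+np.argmax(st[1:,4]); return ce[i],st[i]
E
python3 - <<'E'
from h import *
im=[]
B={"side":(150,155,275,280),"top":(140,130,275,270)}
C={}
for n in B:
    c=C[n]=pickle.load(open(n+".pkl","rb")); x0,y0,x1,y1=B[n]
    f=c["frame"]
    im.append(cv2.resize(np.ascontiguousarray(f[y0:y1,x0:x1,::-1]),(400,int(400*(y1-y0)/(x1-x0))),interpolation=cv2.INTER_CUBIC)[:410])
    C[n+"b"]=cen(f,(100,120,60),(125,255,255),B[n]); C[n+"r"]=cen(f,(172,130,80),(180,255,255),B[n])
    print(n,C[n+"b"],C[n+"r"])
hh=min(i.shape[0] for i in im); cv2.imwrite("pics/crop.png",np.hstack([i[:hh] for i in im]))
for k in "br": print(k,tri(C["side"],C["side"+k][0],C["top"],C["top"+k][0]),plane(C["top"],C["top"+k][0],.052))
E
```

```text
side (array([206.63636364, 253.12121212]), array([201, 249,  12,   9,  66], dtype=int32)) (array([168.5, 238. ]), array([168, 238,   2,   1,   2], dtype=int32))
top (array([196.37837838, 242.37837838]), array([191, 237,  12,  12,  74], dtype=int32)) (array([160., 223.]), array([160, 223,   1,   1,   1], dtype=int32))
b (array([0.51580517, 0.18421392, 0.04623651]), np.float64(0.0012077240824868024)) [0.51597551 0.18400897 0.052     ]
r (array([0.56038453, 0.26180836, 0.07591543]), np.float64(0.003504903940091445)) [0.56191761 0.2688585  0.052     ]
```

View pics/crop.png

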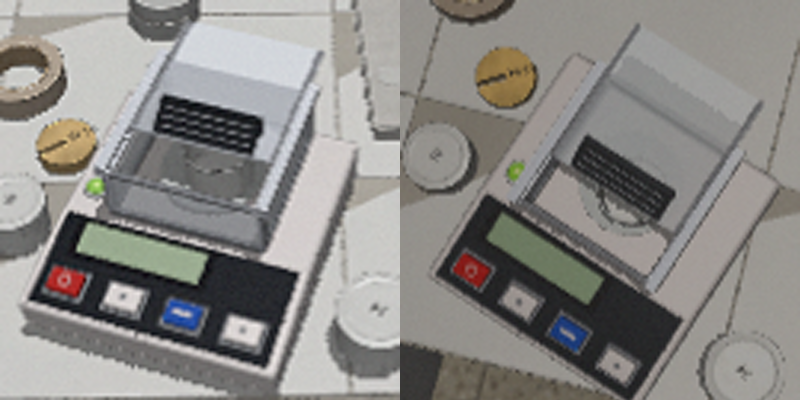

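The crop shows the top partly open, with its grip (ribbed black bar) behind the front of the shield: back edge from about (185,137) to (275,185) in the top half-crop. The keys are red, white, blue, white.

```bash
python3 - <<'E'
from h import *
C={n:pickle.load(open(n+".pkl","rb")) for n in("side","top")}
B={"side":(150,155,275,280),"top":(140,130,275,270)}
b={};r={}
for n in B:
    f=C[n]["frame"]; b[n]=cen(f,(100,120,60),(125,255,255),B[n])[0]; r[n],s=cen(f,(0,150,90),(8,255,255),B[n]); print(n,r[n],s)
pb,_=tri(C["side"],b["side"],C["top"],b["top"]);pr,e=tri(C["side"],r["side"],C["top"],r["top"]);print(pb,pr,e)
zk=.05
pb=plane(C["top"],b["top"],zk);pr=plane(C["top"],r["top"],zk);d=(pr-pb)[:2];print("sep",np.linalg.norm(d));y=d/np.linalg.norm(d);x=np.array([y[1],-y[0]])
print("yaw deg",np.degrees(np.arctan2(x[1],x[0])))
P=lambda u,v,z:plane(C["top"],(140+u/2.963,130+v/2.963),z)[:2]
mid=(pr[:2]+pb[:2])/2-y*0.023  # origin y=0 of key row if symmetric
def loc(p): return [(p-mid)@x*1e3,(p-mid)@y*1e3]
for nm,u,v,z in[("gripBL",185,137,.12),("gripBR",275,185,.12),("gripFR",262,220,.106),("gripFL",172,165,.106),("plateBL",237,25,.104),("plateBR",362,100,.104),("rimFL",125,200,.108),("rimFR",250,287,.108),("panelFL",32,275,.038),("panelFR",222,398,.038)]:
    p=P(u,v,z);print(nm,p.round(4),np.round(loc(p),1))
g=(P(185,137,.12)+P(275,185,.12))/2;print("grip rear mid",g, "mid",mid,"x",x,"y",y)
E
```

```text
side [170.26415094 243.05660377] [165 239  11   9  53]
top [163.52307692 220.84615385] [158 216  12  11  65]
[0.51580517 0.18421392 0.04623651] [0.56689645 0.26108528 0.04499541] 0.0022361545712730486
sep 0.09219434295484612
yaw deg -33.5391406265626
gripBL [0.66   0.1617] [132.6  37.6]
gripBR [0.6232 0.0952] [138.6 -38.1]
gripFR [0.5987 0.1059] [112.3 -42.8]
gripFL [0.6411 0.1731] [110.4  36.7]
plateBL [0.7482 0.124 ] [226.9  55. ]
plateBR [0.6888 0.0297] [229.4 -56.4]
rimFL [0.615 0.208] [69.4 51.3]
rimFR [0.5489 0.115 ] [ 65.7 -62.7]
panelFL [0.5633 0.2937] [-21.   94.3]
panelFR [0.4646 0.1425] [-19.8 -86.3]
grip rear mid [0.64162331 0.12843825] mid [0.52873755 0.20353449] x [ 0.83350858 -0.55250651] y [0.55250651 0.83350858]
```

```bash
cat > go.py <<'E'
from rig import env
from scipy.spatial.transform import Rotation as Ro
import numpy as np
yaw=np.radians(-33.54); bx=np.array([np.cos(yaw),np.sin(yaw),0]); by=np.array([-bx[1],bx[0],0]); mid=np.array([.52874,.20353,0])
Rt=np.c_[-bx,by,[0,0,-1]]
def go(lx,ly,z):
    "tool shift (mm), turn (deg) to put TCP at local (mm from key-row middle), world z mm"
    o=env.get_obs(); q=o["tool_rot"]; R=Ro.from_quat([*q[1:],q[0]]).as_matrix()
    p=mid+bx*lx/1e3+by*ly/1e3+[0,0,z/1e3]
    print(o["t"],"shift",(R.T@(p-o["tcp_pos"])*1e3).round(1),"turn",np.degrees(Ro.from_matrix(R.T@Rt).as_rotvec()).round(1),"F",o["ft_force"].round(1))
    d=o["tcp_pos"]-mid; print("now local",(d@bx*1e3).round(1),(d@by*1e3).round(1),(o["tcp_pos"][2]*1e3).round(1))
E
python3 -c "
from go import *
go(162,0,200)"
```

```text
0.1 shift [ 653.6 -462.1   22. ] turn [-0.000e+00 -1.000e-01 -1.227e+02] F [ 0.5 -1.1  0.2]
now local 197.1 -799.7 221.4
```

Request:
play_rows --increments '[[[1, 330, -230, -20, 0, 0, -60], [1, 330, -230, -20, 0, 0, -60], [1, 330, -230, -20, 0, 0, -60], [1, 330, -230, -20, 0, 0, -60], [1, 330, -230, -20, 0, 0, -60], [1, 330, -230, -20, 0, 0, -60], [1, 330, -230, -20, 0, 0, -60], [1, 330, -230, -20, 0, 0, -60], [1, 330, -230, -20, 0, 0, -60], [1, 330, -230, -20, 0, 0, -60], [1, 330, -230, -20, 0, 0, -60], [1, 330, -230, -20, 0, 0, -60]]]'

```text
t: 1.1
tcp_pos: [0.4614, -0.2278, 0.2418]
tool_rot: [-0.0, 0.744, 0.668, -0.0]
ft_force: [0.5, -0.1, -0.4]
opening: 0.0141
gripper_force: 0.0
```

```bash
python3 -c "
from go import *
go(162,0,200)"
```

```text
1.1 shift [361.5 164.7  41.8] turn [ -0.   -0.  -62.6] F [ 0.5 -0.1 -0.4]
now local 182.2 -396.7 241.8
```

Request:
play_rows --increments '[[[1, 361, 165, 0, 0, 0, -62.6], [1, 361, 165, 0, 0, 0, -62.6], [1, 361, 165, 0, 0, 0, -62.6], [1, 361, 165, 0, 0, 0, -62.6], [1, 361, 165, 0, 0, 0, -62.6], [1, 361, 165, 0, 0, 0, -62.6], [1, 361, 165, 0, 0, 0, -62.6], [1, 361, 165, 0, 0, 0, -62.6], [1, 361, 165, 0, 0, 0, -62.6], [1, 361, 165, 42, 0, 0, -62.6], [1, 361, 165, 42, 0, 0, -62.6], [1, 361, 165, 42, 0, 0, -62.6]]]'

```text
t: 2.1
tcp_pos: [0.6636, 0.1114, 0.197]
tool_rot: [-0.002, 0.29, 0.957, -0.001]
ft_force: [0.1, -0.7, 1.3]
opening: 0.0007
gripper_force: 0.0
```

```bash
python3 - <<'E'
from go import *
from h import *
go(162,0,140)
im=[]
for n,(x0,y0,x1,y1) in {"side":(150,130,290,280),"top":(130,110,270,260)}.items():
    c=env.capture(n);im.append(cv2.resize(np.ascontiguousarray(c["frame"][y0:y1,x0:x1,::-1]),(400,428),interpolation=cv2.INTER_CUBIC))
cv2.imwrite("pics/c2.png",np.hstack(im))
E
```

```text
2.1 shift [ 1.1  2.5 57. ] turn [-0.2 -0.2 -0.1] F [ 0.1 -0.7  1.3]
now local 163.3 -2.3 197.0
```

View pics/c2.png

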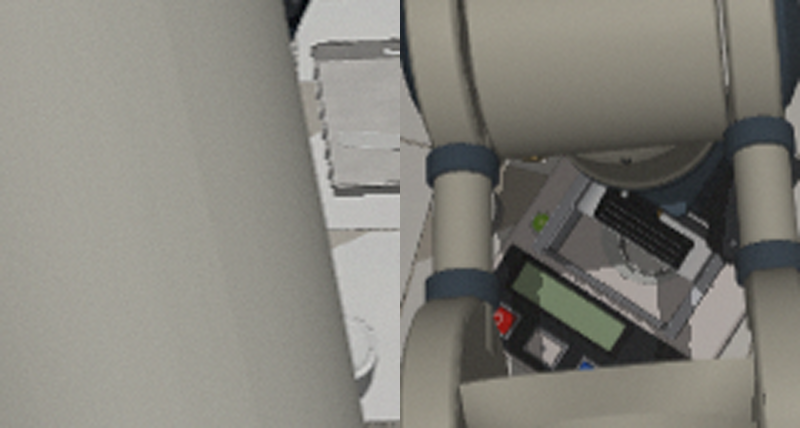

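The arm blocks the side view. The top view shows the grip clear in front of the fingers, at about (245,225) in the right half of the crop. I'll descend behind it.

Request:
play_rows --increments '[[[1, 0, 0, 30, 0, 0, 0], [1, 0, 0, 55, 0, 0, 0], [1, 0, 0, 68, 0, 0, 0], [1, 0, 0, 76, 0, 0, 0], [1, 0, 0, 81, 0, 0, 0], [1, 0, 0, 81, 0, 0, 0], [1, 0, 0, 81, 0, 0, 0]]]'

```text
t: 2.78
tcp_pos: [0.6652, 0.1113, 0.1203]
tool_rot: [0.001, 0.29, 0.957, 0.0]
ft_force: [0.8, -0.0, 0.0]
opening: 0.0003
gripper_force: 0.0
```

```bash
python3 -c "
from go import *
go(150,0,116)"
```

```text
2.7833 shift [14.7  1.4  4.3] turn [ 0.1  0.1 -0.2] F [ 0.8 -0.   0. ]
now local 164.7 -1.5 120.3
```

Request:
play_rows --increments '[[[1, 4, 1, 4, 0, 0, 0], [1, 8, 1, 4, 0, 0, 0], [1, 12, 1, 4, 0, 0, 0], [1, 16, 1, 4, 0, 0, 0], [1, 20, 1, 4, 0, 0, 0], [1, 24, 1, 4, 0, 0, 0], [1, 28, 1, 4, 0, 0, 0], [1, 32, 1, 4, 0, 0, 0], [1, 36, 1, 4, 0, 0, 0], [1, 39, 1, 4, 0, 0, 0], [1, 41, 1, 4, 0, 0, 0], [1, 41, 1, 4, 0, 0, 0]]]'

```text
t: 3.78
tcp_pos: [0.6305, 0.1356, 0.1149]
tool_rot: [-0.0, 0.29, 0.957, -0.0]
ft_force: [0.2, -1.2, -0.2]
opening: 0.0009
gripper_force: 0.0
```

```bash
cat > look.py <<'E'
from go import *
from h import *
import sys
go(112,0,116); f=env.get_obs()["ft_force"]; print("F along bx,by,z",f@bx,f@by,f[2])
im=[]
x0,y0,x1,y1=130,110,270,260
c=env.capture("top");cv2.imwrite(sys.argv[1],cv2.resize(np.ascontiguousarray(c["frame"][y0:y1,x0:x1,::-1]),(560,600),interpolation=cv2.INTER_CUBIC))
E
python3 look.py pics/c3.png
```

```text
3.7833 shift [10.4  0.3 -1.1] turn [-0.  -0.  -0.1] F [ 0.2 -1.2 -0.2]
now local 122.4 -0.4 114.9
F along bx,by,z 0.8090583953921275 -0.8773021878862869 -0.19651678891404883
```

View pics/c3.png

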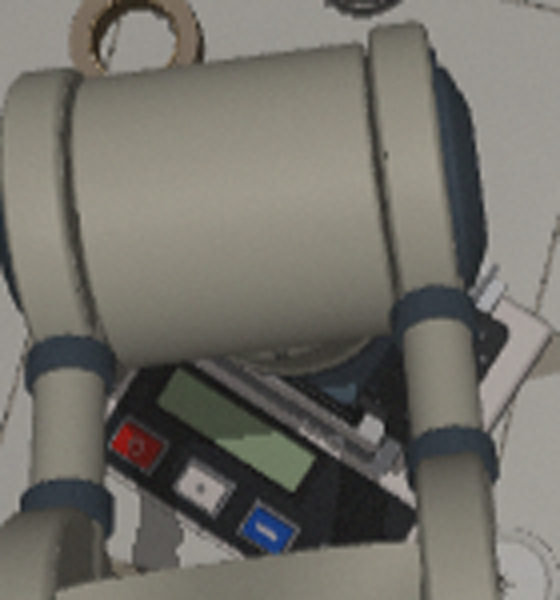

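The grip has followed and its front edge is now close to the shield's front rim at about (330,395). I'll finish slowly and watch the force.

Request:
play_rows --increments '[[[1, 1, 0, -1, 0, 0, 0], [1, 2, 0, -1, 0, 0, 0], [1, 3, 0, -1, 0, 0, 0], [1, 4, 0, -1, 0, 0, 0], [1, 5, 0, -1, 0, 0, 0], [1, 6, 0, -1, 0, 0, 0], [1, 6, 0, -1, 0, 0, 0]]]'

```text
t: 4.42
tcp_pos: [0.6258, 0.1388, 0.1159]
tool_rot: [-0.0, 0.29, 0.957, 0.0]
ft_force: [-0.6, 0.1, -0.4]
opening: 0.0003
gripper_force: 0.0
```

Request:
play_rows --increments '[[[1, 1, 0, 0, 0, 0, 0], [1, 2, 0, 0, 0, 0, 0], [1, 2, 0, 0, 0, 0, 0]]]'

```text
t: 4.67
tcp_pos: [0.6241, 0.1399, 0.1159]
tool_rot: [-0.0, 0.29, 0.957, 0.0]
ft_force: [0.1, 0.2, 1.3]
opening: 0.0003
gripper_force: 0.0
```

```bash
python3 -c "
from go import *
go(112,0,116)"
```

```text
4.6667 shift [ 2.7  0.3 -0.1] turn [-0.  -0.  -0.1] F [0.1 0.2 1.3]
now local 114.7 -0.3 115.9
```

Request:
play_rows --increments '[[[1, 1, 0, 0, 0, 0, 0], [1, 2, 0, 0, 0, 0, 0], [1, 2, 0, 0, 0, 0, 0]]]'

```text
t: 4.92
tcp_pos: [0.6225, 0.141, 0.1159]
tool_rot: [-0.0, 0.29, 0.957, 0.0]
ft_force: [-0.8, 0.4, -0.8]
opening: 0.0
gripper_force: 0.0
```

Request:
play_rows --increments '[[[1, 1, 0, 0, 0, 0, 0], [1, 2, 0, 0, 0, 0, 0], [1, 2, 0, 0, 0, 0, 0]]]'

```text
t: 5.17
tcp_pos: [0.6219, 0.1414, 0.116]
tool_rot: [0.001, 0.29, 0.957, -0.0]
ft_force: [5.6, -4.9, -3.1]
opening: 0.0008
gripper_force: 3.9
```

```bash
python3 -c "
from go import *
go(112,0,116)"
```

```text
5.1667 shift [-0.1  0.3  0. ] turn [ 0.   0.1 -0.1] F [ 5.6 -4.9 -3.1]
now local 111.9 -0.3 116.0
```

The force has risen to 7 N at the predicted stop. I'll hold there briefly, then back off, lift and move to above the tare key.

Request:
play_rows --increments '[[[1, 0, 0, 0, 0, 0, 0], [1, 0, 0, 0, 0, 0, 0], [1, 0, 0, 0, 0, 0, 0], [1, 0, 0, 0, 0, 0, 0], [1, -4, 0, 0, 0, 0, 0], [1, -8, 0, 0, 0, 0, 0], [1, -8, 0, -20, 0, 0, 0], [1, -8, 0, -50, 0, 0, 0], [1, -8, 0, -80, 0, 0, 0], [1, -8, 0, -80, 0, 0, 0]]]'

```text
t: 6.0
tcp_pos: [0.6303, 0.1379, 0.2017]
tool_rot: [0.003, 0.29, 0.957, 0.002]
ft_force: [0.2, 0.6, 0.0]
opening: 0.0004
gripper_force: 0.0
```

```bash
python3 -c "
from go import *
go(0,-23,196)"
```

```text
6.0 shift [120.9 -24.8   4.8] turn [ 0.3  0.3 -0.2] F [0.2 0.6 0. ]
now local 121.0 1.4 201.7
```

Request:
play_rows --increments '[[[1, 30, -6, 0, 0, 0, 0], [1, 60, -12, 0, 0, 0, 0], [1, 90, -18, 0, 0, 0, 0], [1, 110, -22, 0, 0, 0, 0], [1, 121, -24, 2, 0, 0, 0], [1, 121, -24, 2, 0, 0, 0], [1, 121, -24, 2, 0, 0, 0]]]'

```text
t: 6.58
tcp_pos: [0.5142, 0.1848, 0.194]
tool_rot: [0.0, 0.29, 0.957, 0.0]
ft_force: [0.1, 0.2, 0.5]
opening: 0.0002
gripper_force: 0.0
```

```bash
sed -i 's/go(112,0,116)/go(0,-23,70)/' look.py; python3 look.py pics/c4.png
```

```text
6.5833 shift [ -1.7   0.6 124. ] turn [ 0.   0.  -0.1] F [0.1 0.2 0.5]
now local -1.7 -23.6 194.0
F along bx,by,z -0.031340071724008434 0.2626305234173499 0.49503830249698694
```

View pics/c4.png

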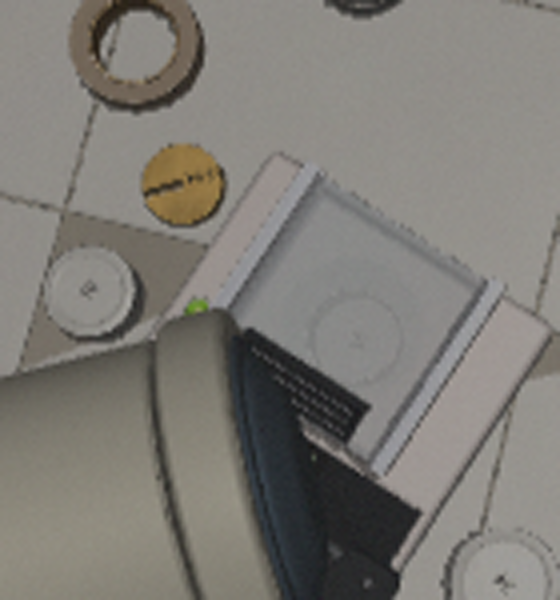

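The plate's rear edge now lines up with the rail ends, from about (310,170) to (500,285), and the grip is at the front, so the top is shut. Next I'll go down on the tare key.

Request:
play_rows --increments '[[[1, -1, 0, 30, 0, 0, 0], [1, -1, 0, 60, 0, 0, 0], [1, -1, 0, 85, 0, 0, 0], [1, -1, 0, 105, 0, 0, 0], [1, -1, 0, 117, 0, 0, 0], [1, -1, 0, 124, 0, 0, 0], [1, -1, 0, 128, 0, 0, 0], [1, -1, 0, 128, 0, 0, 0], [1, -1, 0, 128, 0, 0, 0]]]'

```text
t: 7.38
tcp_pos: [0.5153, 0.1841, 0.0664]
tool_rot: [0.0, 0.29, 0.957, 0.0]
ft_force: [-0.3, 0.1, -0.0]
opening: 0.0001
gripper_force: 0.0
```

```bash
python3 -c "
from go import *
go(0,-23,58)"
```

```text
7.3833 shift [-0.5  0.6  8.4] turn [ 0.   0.  -0.2] F [-0.3  0.1 -0. ]
now local -0.5 -23.6 66.4
```

Request:
play_rows --increments '[[[1, 0, 0, 2, 0, 0, 0], [1, 0, 0, 4, 0, 0, 0], [1, 0, 0, 5, 0, 0, 0], [1, 0, 0, 6, 0, 0, 0], [1, 0, 0, 7, 0, 0, 0], [1, 0, 0, 7, 0, 0, 0], [1, 0, 0, 7, 0, 0, 0]]]'

```text
t: 7.97
tcp_pos: [0.5145, 0.1842, 0.0589]
tool_rot: [-0.0, 0.29, 0.957, 0.0]
ft_force: [0.2, -0.7, -0.5]
opening: 0.0003
gripper_force: 0.0
```

Request:
play_rows --increments '[[[1, 0, 0, 1, 0, 0, 0], [1, 0, 0, 2, 0, 0, 0], [1, 0, 0, 2, 0, 0, 0], [1, 0, 0, 2, 0, 0, 0]]]'

```text
t: 8.3
tcp_pos: [0.5146, 0.1841, 0.057]
tool_rot: [0.0, 0.29, 0.957, 0.0]
ft_force: [0.4, -0.7, 3.2]
opening: 0.0007
gripper_force: 1.2
```

Request:
play_rows --increments '[[[1, 0, 0, 1, 0, 0, 0], [1, 0, 0, 1, 0, 0, 0], [1, 0, 0, 1, 0, 0, 0]]]'

```text
t: 8.55
tcp_pos: [0.5147, 0.1841, 0.056]
tool_rot: [0.0, 0.29, 0.957, 0.0]
ft_force: [2.0, -1.7, 3.7]
opening: 0.0004
gripper_force: 1.7
```

Request:
play_rows --increments '[[[1, 0, 0, 1, 0, 0, 0], [1, 0, 0, 1, 0, 0, 0], [1, 0, 0, 1, 0, 0, 0]]]'

```text
t: 8.8
tcp_pos: [0.5147, 0.1842, 0.055]
tool_rot: [0.0, 0.29, 0.957, 0.0]
ft_force: [2.5, -3.0, 4.0]
opening: 0.0004
gripper_force: 2.1
```

Request:
play_rows --increments '[[[1, 0, 0, 0.7, 0, 0, 0], [1, 0, 0, 0.7, 0, 0, 0], [1, 0, 0, 0.7, 0, 0, 0]]]'

```text
t: 9.05
tcp_pos: [0.5148, 0.1842, 0.0545]
tool_rot: [0.0, 0.29, 0.957, 0.0]
ft_force: [1.9, -2.8, 7.9]
opening: 0.0002
gripper_force: 4.0
```

The key has bottomed out after about 4 mm of travel at 8 N. I'll hold, then release.

Request:
play_rows --increments '[[[1, 0, 0, 0, 0, 0, 0], [1, 0, 0, 0, 0, 0, 0], [1, 0, 0, -2, 0, 0, 0], [1, 0, 0, -6, 0, 0, 0], [1, 0, 0, -20, 0, 0, 0], [1, 0, 0, -50, 0, 0, 0], [1, 0, 0, -90, 0, 0, 0], [1, 0, 0, -130, 0, 0, 0], [1, 0, 0, -150, 0, 0, 0], [1, 0, 0, -150, 0, 0, 0], [1, 0, 0, -150, 0, 0, 0]]]'

```text
t: 9.97
tcp_pos: [0.5145, 0.1844, 0.2052]
tool_rot: [0.001, 0.29, 0.957, 0.001]
ft_force: [-0.7, 0.2, -0.7]
opening: 0.0004
gripper_force: 0.0
```

Request:
play_rows --increments '[[[1, 0, -40, 0, 0, 0, 0], [1, 0, -80, 0, 0, 0, 0], [1, 0, -120, 0, 0, 0, 0], [1, 0, -160, 0, 0, 0, 0], [1, 0, -200, 0, 0, 0, 0], [1, -20, -230, 0, 0, 0, 0], [1, -40, -260, 0, 0, 0, 0], [1, -40, -280, 0, 0, 0, 0], [1, -40, -280, 0, 0, 0, 0], [1, -40, -280, 0, 0, 0, 0]]]'

```text
t: 10.8
tcp_pos: [0.3912, -0.0713, 0.2032]
tool_rot: [-0.001, 0.291, 0.957, 0.0]
ft_force: [0.6, -0.4, -0.4]
opening: 0.0004
gripper_force: 0.0
```

```bash
python3 look.py pics/c5.png
```

```text
10.8 shift [ 38.3 281.9 133.2] turn [-0.  -0.2 -0.3] F [ 0.6 -0.4 -0.4]
now local 37.2 -305.0 203.2
F along bx,by,z 0.7288840959433991 0.034983918305641626 -0.3708057140295996
```

View pics/c5.png

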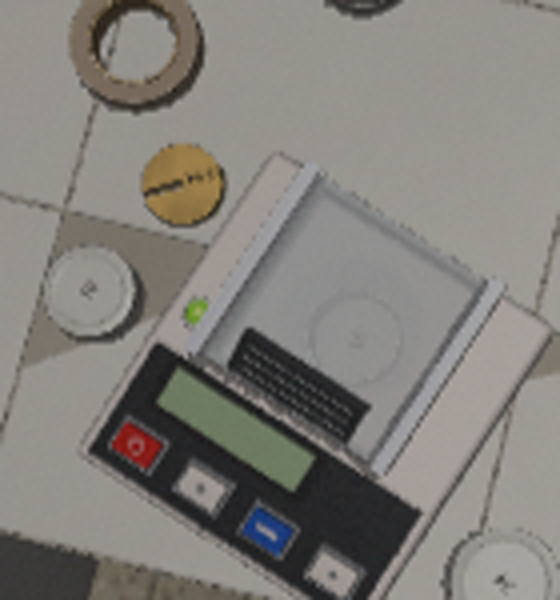

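The top is shut, with the grip at the front rim around (300,385). All four keys are up, and the tins and weight are where they were.

```bash
python3 -c "
from rig import env
print(env.sign_off())"
```

```text
the job is handed in; nothing more can be done
None
```

I slid the draught shield's top shut against its stop (about 7 N), then pressed the blue tare key fully down (about 8 N) and released it. I handed the job in at about 11 s; the last top view showed all four keys up and nothing near the balance moved, but sign-off gave no verdict.

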